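# Hang the large handwheel on the J-hook

## Robot

A 7-joint arm with a two-finger parallel gripper is mounted at the origin on the work surface. World frame = base frame: x ahead of the robot, y to its left, z up, the work surface at z = 0. Lengths are in m, angles in degrees, forces in N, time in s.
With the tool pointing down it reaches from about 0.425 to 1.025 m from the base axis. Payload 9.4 kg.
Tool frame: the origin (TCP) lies on the centre line of the jaws, within the pads' length; the fingertips stand 25 mm ahead of it and the grasp point (between the pads) lies 6 mm ahead of it; z points along the fingers, y is the line along which they close (so a half turn about z gives the same grasp; the last joint's range is limited). The gripper opens to 85 mm and grips with 20 to 120 N. Pads are 22 mm wide; open, the fingers measure 114 mm over their backs; the gripper's body (76 mm by 85 mm) begins 54 mm behind the grasp point. The pads swing forward as they close: fully open they stand 13 mm farther back than shut.
Start: joints at [62.298, 34.337, -0.143, 91.639, 0.103, 54.024, -4.572], TCP at [0.287, -0.666, 0.256] pointing down, gripper open.
Joint ranges: [-147.43, 147.43], [-19.82, 112.94], [-74.19, 73.91], [6.32, 146.72], [-59.91, 239.91], [6.04, 106.73], [-150.56, 150.56]. Speed limits (degrees/s): [127.2, 127.2, 172.46, 172.46, 180, 180, 180].

## Interface

Orientations are given as a 3x3 rotation matrix whose columns are the frame's x, y, z axes.
In Python, from cell import telemetry, imaging, arm gives the robot as it stands.
- The arm moves only by the tool carry_out, never from a script. Its argument "targets" is a list of rows, each an object of numbers: "x", "y", "z": the shift along the tool's x, y, z in mm; "wx", "wy", "wz": the turn, a rotation vector about the tool's x, y, z in degrees. A call has 1 to 10 rows; each row is the pose to reach, as a shift and turn from the pose commanded when the call began, along the tool's axes at that moment; what a row does not reach only later rows make up. A row lasts 1/8 s, in which the tool goes at most 62.5 mm and 10.7 degrees, less where a joint would pass 70% of its speed; a pose out of reach is approached as far as the arm can. A call with a gripper value outside its range is refused whole. "jaw" is the opening in per cent of the stroke, from 0 (shut) to 100 (fully open), set as the call begins (left out, the last holds). The fingers move at their own pace and stop on an object; the grip force is fixed at half the most. Time passes only in rows, so rows that repeat a pose let the fingers close. It gives the time, the measured TCP pose, the force, the opening and the grip force at its end, in the units of the state.
- telemetry.state(): the state, without advancing time (a new reading comes with each control period).
- imaging.capture(name): name is "scene" or "side" or "wrist"; returns a dict with "image" (480x640x3 uint8, red, green, blue), "vertical_fov" (degrees; the focal length in pixels is half the picture's height over the tangent of half this angle, whatever the lens; pixels are square), "cx", "cy" (the principal point, pixels), "R" (3x3) and "t" (3): a world point X has camera coordinates R X + t; the wrist camera has in their place "mount" (4x4, takes a point from camera to tool coordinates, whose origin is the TCP and whose axes are the flange's). Camera axes: x right, y down, z forward; pixel columns grow to the right and rows downward; lengths in m; the calibration is good to about 2 mm. A picture is of the moment at which its call begins: read the wrist's pose just before it. There is no depth.
- arm.sign_off(): hands the job in; it is judged then, once.
The state is a dict: "clock": time; "joint_positions": joint angles; "joint_vel": joint speeds; "effort": joint torques, N m; "tool_pos": TCP position; "eef_rot": TCP orientation; "contact_force": force on the tool from outside, world axes, zero at the start; "wrist_torque": the same for the moment, N m; "gripper_width": finger opening in m; "gripper_force": force on a finger pad.
Only numpy, scipy, OpenCV 4.12 (cv2) and the standard library are available. Lean on these libraries where they do the work, as an engineer would, in place of code of your own. Each camera call takes 0.05 s, during which the arm holds its last target. There are 200 camera calls.

## Task

Lift the large spoked handwheel out of the bench rack by its rim and hang it on the high J-hook, so that the hook's arm passes between the spokes and the wheel comes to rest hanging by the inside of its rim. Leave the small spoked wheel and the solid grinding stone standing in the rack.

Things in the scene. Friction and masses are not known exactly. Their poses are not given: they have to be found in the camera images.
- wheel: Large spoked black plastic handwheel, 0.2-0.4 kg, in a rack slot. Origin: its centre, 105 mm up; x = level axle, y level in its plane, z up. Flat-sided rim: outer dia 180, inner 152, 18 wide along x. Hub dia 44. Three 12 mm spokes: one down, two 30 deg above level, so the top is open. Grip the rim firmly (60+ N) across its width, about 40 mm along y beside its top; leave the top to the hook.
- hook_seat (a point): Where the rim rests: mid-arm, top side of the fixed J-hook, 250 mm above the bench. x points along the arm from open end to post, z up. The arm is a flat steel strap, 18 wide, 10 thick, level from x=-30 to the 18 mm post at +36..+54 (no higher than the arm); its end turns up to 19 mm above the seat at x=-32..-45. Foot dia 120, 14 high. A hanging wheel's centre is 76 mm below this point, in the plane across x.
- small_wheel: Leave it: small black spoked handwheel, outer dia 130 mm, in another slot. Origin: its centre, 72 mm above the bench; x = axle. The plywood rack has 3 parallel slots in a row along x, 95 mm apart, each 28 mm wide between plates that reach 85 mm above the bench: lift wheels straight up at least 100 mm, then move off along y, clear of the neighbours.
- stone: Leave it: solid grey grinding stone, dia 180 mm, 18 mm thick, paper label at its middle, in the remaining slot. Origin: its centre, 105 mm above the bench; x = axle. Between rack and hook lies only clutter less than 70 mm high. Come to the hook from its open end, passing well in front of its tip (-x), so that the wheel does not strike the tip sideways.
Things that resemble listed ones, but are neither listed nor needed, are in the scene too. What is shaped like the wheel but pink is not meant.

How it is judged:
By the outcome, as a careful person would: the job done as asked, in the order asked, and still so for the second after the job is handed in, with the robot touching nothing.
It also fails if it takes over 54 s, if anything falls off the work surface, if the arm or the gripper's body presses on something with over 40 N, if the wrist force passes 120 N, or if a joint passes its speed limit or range.

## Working session

There is one attempt and no reset: what is moved stays moved. The work goes in short steps, Python scripts to look and compute and a tool call to move; the robot and the scene stay as the last step left them, time stands still between calls to the robot, and variables do not carry over. Pictures are saved under pics/ and viewed, at most 10 in all, crops included, and the job is handed in when it is done.

Besides the shell and the picture viewer there is one more tool, called after "Emit:" as name(argument=value, ...) on one line, values as JSON. carry_out: Moves the arm, as the interface text tells. Its arguments: {"type":"object","properties":{"targets":{"type":"array","items":{"type":"object","properties":{"x":{"type":"number"},"y":{"type":"number"},"z":{"type":"number"},"wx":{"type":"number"},"wy":{"type":"number"},"wz":{"type":"number"}}}},"jaw":{"type":"number"}},"required":["targets"]}

```bash
mkdir -p pics
python3 - <<'E'
from cell import telemetry, imaging
import cv2,pickle,numpy as np
s=telemetry.state();print(s['clock'],s['tool_pos'],s['eef_rot'],s['gripper_width'])
d={}
for n in("scene","side"):
    c=imaging.capture(n);d[n]=c;cv2.imwrite(f'pics/{n}0.png',c['image'][:,:,::-1])
    print(n,c['vertical_fov'],c['cx'],c['cy'],np.round(-np.array(c['R']).T@c['t'],3))
pickle.dump(d,open('v0.pkl','wb'))
E
```

```text
0.0 [ 0.28667617 -0.66543677  0.25538634] [[ 9.18376788e-01  3.95706361e-01 -7.42897391e-04]
 [ 3.95707038e-01 -9.18375720e-01  1.40624413e-03]
 [-1.25799180e-04 -1.58543169e-03 -9.99998735e-01]] 0.08547911624421102
scene 47.04289798429728 319.6213244820246 245.78287094495423 [ 1.018 -0.47   0.733]
side 57.06825175495661 315.8618135244479 248.84812252276524 [0.239 0.502 0.676]
```

View pics/scene0.png

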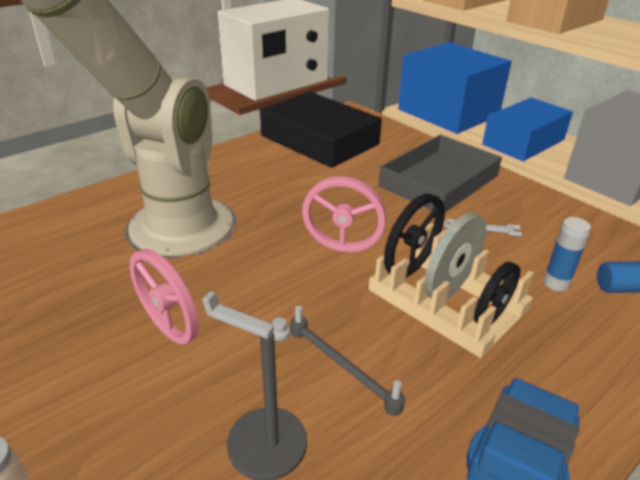

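View pics/side0.png

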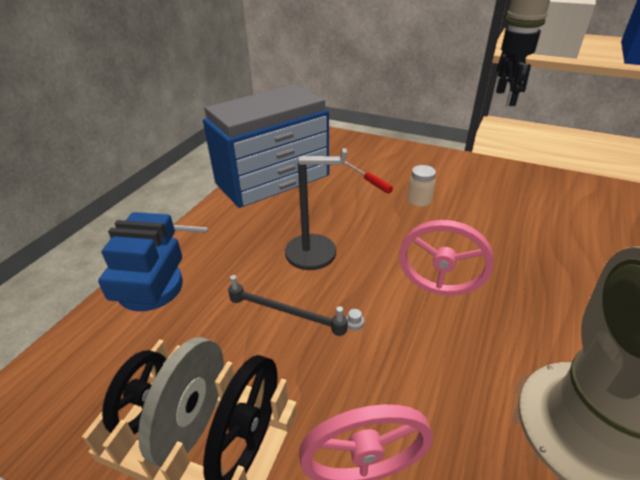

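In the scene view the black wheels are at (416,235), large, and (498,292), small. The stone is at (456,257), and the pink wheels at (163,297) and (343,215). The hook runs from its tip at (210,300) to the post at (280,328). In the side view the large black wheel is at (243,420), the small one at (135,390), and the hook runs from (344,157) to (303,160). I choose the large black wheel at scene (416,235), and I'll check it in a close crop.

Run:
```python
import cv2,pickle,numpy as np
d=pickle.load(open('v0.pkl','rb'))
def crop(n,x,y,w=100,h=75):
    return cv2.resize(d[n]['image'][y:y+h,x:x+w,::-1],(400,300),interpolation=cv2.INTER_CUBIC)
a=np.vstack([np.hstack([crop('scene',360,190,130,98),crop('scene',195,280)]),np.hstack([crop('side',180,350,160,120),crop('side',280,130)])])
cv2.imwrite('pics/c1.png',a)
```

```text
(no output)
```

View pics/c1.png

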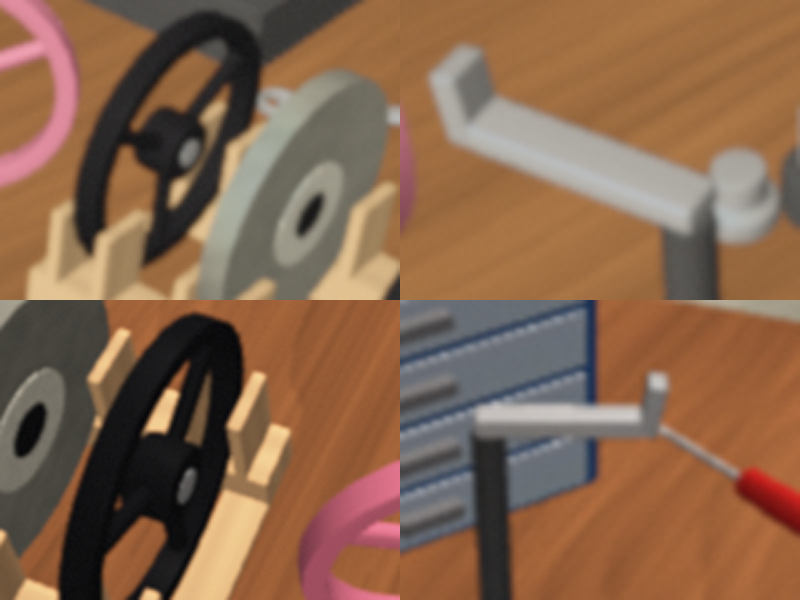

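The crops confirm the choice: the top-left and bottom-left tiles show a black wheel with three spokes, larger than the small one and with an open top. The right tiles show the hook arm and its upturned tip. Next I triangulate the hubs and the hook ends.

```bash
cat > h.py <<'E'
import numpy as np,cv2
def K(c):
    f=240/np.tan(np.radians(c['vertical_fov']/2));return np.array([[f,0,c['cx']],[0,f,c['cy']],[0,0,1]])
def pose(c,s=None):
    if 'R' in c: return np.array(c['R']),np.array(c['t'])
    T=np.eye(4);T[:3,:3]=s['eef_rot'];T[:3,3]=s['tool_pos'];M=np.linalg.inv(T@np.array(c['mount']));return M[:3,:3],M[:3,3]
def P(c,s=None):
    R,t=pose(c,s);return K(c)@np.c_[R,t]
def tri(P1,P2,a,b):
    X=cv2.triangulatePoints(P1,P2,np.array(a,float).reshape(2,1),np.array(b,float).reshape(2,1)).ravel();X=X[:3]/X[3]
    e=[np.linalg.norm((p@np.r_[X,1])[:2]/(p@np.r_[X,1])[2]-q) for p,q in((P1,a),(P2,b))]
    return X,np.round(e,1)
def proj(Pm,X):
    q=Pm@np.r_[X,1];return q[:2]/q[2]
E
python3 - <<'E'
import pickle;from h import *
np.set_printoptions(precision=4,suppress=True)
d=pickle.load(open('v0.pkl','rb'));A,B=P(d['scene']),P(d['side'])
for n,a,b in [('wheel',(415.2,236.5),(244,422)),('small',(499,296),(137,391)),('tiptop',(210.9,294.5),(344.3,150)),('armpost',(270.5,328.3),(300,156.8)),('armtip',(216,308),(341,157)),
 ('wheel top',(360+215/3.077,190+20/3.077),(180+205/2.5,350+22/2.5))]:
    print(n,*tri(A,B,a,b))
from cell import telemetry,imaging
c=imaging.capture('wrist');print(np.array(c['mount']),c['vertical_fov'])
E
```

```text
wheel [0.4734 0.2678 0.1039] [0.2 0.5]
small [0.6673 0.2814 0.0711] [0.1 0.2]
tiptop [ 0.5342 -0.2234  0.2682] [0.7 0.7]
armpost [ 0.6166 -0.1922  0.2515] [0.9 0.9]
armtip [ 0.5419 -0.2233  0.2509] [1.2 1.2]
wheel top [0.4824 0.2476 0.2114] [11.  25.8]
[[-0.0002 -0.9477 -0.319   0.0815]
 [ 1.     -0.0002 -0.      0.0001]
 [-0.     -0.319   0.9477 -0.1177]
 [ 0.      0.      0.      1.    ]] 64.60398117914978
```

Emit:
carry_out(targets=[{"z": -60},{"x": 20,"y": -26,"z": -105,"wz": -5},{"x": 422,"y": -542,"z": -105,"wz": -70.7},{"x": 422,"y": -542,"z": -105,"wz": -70.7},{"x": 422,"y": -542,"z": -105,"wz": -70.7},{"x": 422,"y": -542,"z": -105,"wz": -70.7},{"x": 422,"y": -542,"z": -105,"wz": -70.7},{"x": 422,"y": -542,"z": -105,"wz": -70.7},{"x": 422,"y": -542,"z": -105,"wz": -70.7},{"x": 422,"y": -542,"z": -105,"wz": -70.7}], jaw=100)

```text
validation failed for argument at $.ta...
```

Emit:
carry_out(targets=[{"x": 0,"y": 0,"z": -60,"wx": 0,"wy": 0,"wz": 0},{"x": 20,"y": -26,"z": -105,"wx": 0,"wy": 0,"wz": -5},{"x": 422,"y": -542,"z": -105,"wx": 0,"wy": 0,"wz": -70.7},{"x": 422,"y": -542,"z": -105,"wx": 0,"wy": 0,"wz": -70.7},{"x": 422,"y": -542,"z": -105,"wx": 0,"wy": 0,"wz": -70.7},{"x": 422,"y": -542,"z": -105,"wx": 0,"wy": 0,"wz": -70.7},{"x": 422,"y": -542,"z": -105,"wx": 0,"wy": 0,"wz": -70.7},{"x": 422,"y": -542,"z": -105,"wx": 0,"wy": 0,"wz": -70.7},{"x": 422,"y": -542,"z": -105,"wx": 0,"wy": 0,"wz": -70.7},{"x": 422,"y": -542,"z": -105,"wx": 0,"wy": 0,"wz": -70.7}], jaw=100)

```text
clock: 1.4
tool_pos: [0.4211, -0.1484, 0.3614]
eef_rot: [[-0.07, 0.998, 0.0], [0.998, 0.07, -0.0], [-0.0, 0.0, -1.0]]
contact_force: [1.0, -0.2, -0.1]
gripper_width: 0.0852
gripper_force: 0.0
```

Emit:
carry_out(targets=[{"x": 452,"y": 81,"z": 20,"wx": 0,"wy": 0,"wz": 0},{"x": 452,"y": 81,"z": 20,"wx": 0,"wy": 0,"wz": 0},{"x": 452,"y": 81,"z": 20,"wx": 0,"wy": 0,"wz": 0},{"x": 452,"y": 81,"z": 20,"wx": 0,"wy": 0,"wz": 0},{"x": 452,"y": 81,"z": 20,"wx": 0,"wy": 0,"wz": 0},{"x": 452,"y": 81,"z": 20,"wx": 0,"wy": 0,"wz": 0},{"x": 452,"y": 81,"z": 20,"wx": 0,"wy": 0,"wz": 0},{"x": 452,"y": 81,"z": 20,"wx": 0,"wy": 0,"wz": 0},{"x": 452,"y": 81,"z": 20,"wx": 0,"wy": 0,"wz": 0},{"x": 452,"y": 81,"z": 20,"wx": 0,"wy": 0,"wz": 0}])

```text
clock: 2.65
tool_pos: [0.4703, 0.3051, 0.341]
eef_rot: [[-0.069, 0.998, -0.0], [0.998, 0.069, -0.001], [-0.001, -0.0, -1.0]]
contact_force: [0.0, 0.3, -1.5]
gripper_width: 0.0854
gripper_force: 0.0
```

Run:
```python
from cell import telemetry,imaging
import cv2,pickle;from h import *
s=telemetry.state();c=imaging.capture('wrist');pickle.dump((s,c),open('w1.pkl','wb'))
cv2.imwrite('pics/w1.png',c['image'][:,:,::-1]);print(s['clock'],s['tool_pos'])
Pm=P(c,s);C=np.array([.4734,.2678,.1039]);v=np.array([-.07,.9976,0])
print(proj(Pm,C+[0,0,.09]),proj(Pm,C+.04*v+[0,0,.0806]))
```

```text
2.65 [0.47028033 0.30511894 0.34097143]
[319.97685791 273.88089575] [319.95098836 219.92090709]
```

View pics/w1.png

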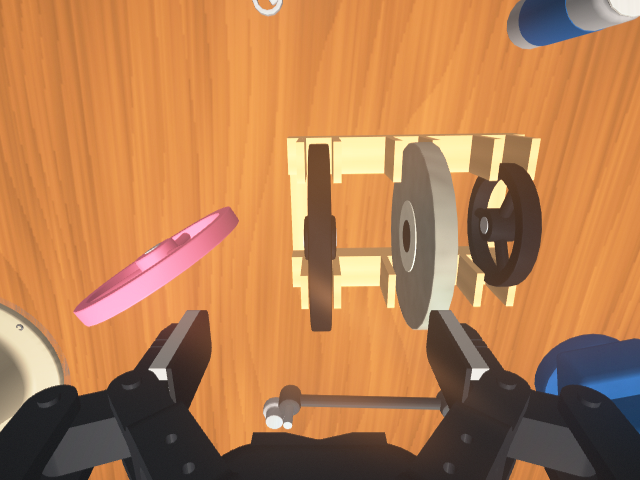

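The wrist view shows the large wheel edge-on at column 320, spanning rows 144 to 331. The stone is at (425,235) and the small wheel at (505,225). I'll compare this with the rim extent predicted from the first measurement.

Run:
```python
import pickle;from h import *
from scipy.optimize import least_squares
s,c=pickle.load(open('w1.pkl','rb'));Pm=P(c,s)
g=c['image'].astype(int);m=((g.max(2)<75)).astype(np.uint8);m[:,:285]=0;m[:,360:]=0;m[345:]=0
n,l,st,ce=cv2.connectedComponentsWithStats(m);i=1+st[1:,4].argmax();print(st[i])
for r in(150,180,200,220,250,280,300,320):
    q=np.where(l[r]==i)[0];print(r,q.min(),q.max(),end='; ')
v=np.array([-.07,.9976,0]);u=np.array([.9976,.07,0]);th=np.radians(np.arange(0,180,.5))
def ext(C):
    q=np.array([proj(Pm,C+.09*(np.cos(t)*v+np.sin(t)*np.array([0,0,1])+w*u*.1)) for t in th for w in(-1,1)]);return q[:,1].min(),q[:,1].max(),q[:,0].mean()
print(ext(np.array([.4734,.2678,.1039])))
for dy,dz in((.005,0),(0,.005)):print(ext(np.array([.4734,.2678+dy,.1039+dz])))
```

```text
Traceback (most recent call last):
ValueError: attempt to get argmax of an empty sequence
```

Run:
```python
import pickle;from h import *
s,c=pickle.load(open('w1.pkl','rb'));Pm=P(c,s)
g=c['image'].astype(int);print(g[200,320],g[200,350],g[300,320])
m=((g.max(2)<g[200,320].max()+35)).astype(np.uint8);m[:,:285]=0;m[:,360:]=0;m[345:]=0
n,l,st,ce=cv2.connectedComponentsWithStats(m);i=1+st[1:,4].argmax();print(st[i])
for r in(150,180,200,220,250,280,300,320):
    q=np.where(l[r]==i)[0];print(r,q.min(),q.max(),end='; ')
v=np.array([-.07,.9976,0]);u=np.array([.9976,.07,0]);th=np.radians(np.arange(0,180,.5))
def ext(C):
    q=np.array([proj(Pm,C+.09*(np.cos(t)*v+np.sin(t)*np.array([0,0,1])+w*u*.1)) for t in th for w in(-1,1)]);return q[:,1].min(),q[:,1].max(),q[:,0].mean()
print(ext(np.array([.4734,.2678,.1039])))
for dy,dz in((.005,0),(0,.005)):print(ext(np.array([.4734,.2678+dy,.1039+dz])))
```

```text
[109  74  49] [236 155  84] [140  99  73]
[ 304  144   32  187 4272]
150 309 328; 180 308 329; 200 308 330; 220 304 334; 250 304 335; 280 309 331; 300 310 321; 320 311 331; (np.float64(142.43494511551808), np.float64(330.21386728252554), np.float64(319.8746703724854))
(np.float64(136.78067918669754), np.float64(325.53643853975785), np.float64(320.29687360420274))
(np.float64(142.90782385501245), np.float64(333.2359933881996), np.float64(319.89038548381495))
```

Prediction and measurement agree within about 1.5 mm, so I descend and grip.

Emit:
carry_out(targets=[{"x": 1,"y": 0,"z": 60,"wx": 0,"wy": 0,"wz": 0},{"x": 1,"y": 0,"z": 110,"wx": 0,"wy": 0,"wz": 0},{"x": 1,"y": 0,"z": 145,"wx": 0,"wy": 0,"wz": 0},{"x": 1,"y": 0,"z": 159,"wx": 0,"wy": 0,"wz": 0},{"x": 1,"y": 0,"z": 159,"wx": 0,"wy": 0,"wz": 0},{"x": 1,"y": 0,"z": 159,"wx": 0,"wy": 0,"wz": 0}])

```text
clock: 3.45
tool_pos: [0.4709, 0.3076, 0.1837]
eef_rot: [[-0.069, 0.998, 0.002], [0.998, 0.069, 0.001], [0.001, 0.002, -1.0]]
contact_force: [0.4, -0.3, 0.7]
gripper_width: 0.0854
gripper_force: 0.0
```

Emit:
carry_out(targets=[{"x": 0,"y": 0,"z": 0,"wx": 0,"wy": 0,"wz": 0},{"x": 0,"y": 0,"z": 0,"wx": 0,"wy": 0,"wz": 0},{"x": 0,"y": 0,"z": 0,"wx": 0,"wy": 0,"wz": 0},{"x": 0,"y": 0,"z": 0,"wx": 0,"wy": 0,"wz": 0},{"x": 0,"y": 0,"z": 0,"wx": 0,"wy": 0,"wz": 0},{"x": 0,"y": 0,"z": 0,"wx": 0,"wy": 0,"wz": 0},{"x": 0,"y": 0,"z": 0,"wx": 0,"wy": 0,"wz": 0},{"x": 0,"y": 0,"z": 0,"wx": 0,"wy": 0,"wz": 0}], jaw=0)

```text
clock: 4.45
tool_pos: [0.4703, 0.3075, 0.1824]
eef_rot: [[-0.07, 0.998, 0.0], [0.998, 0.07, 0.0], [0.0, 0.0, -1.0]]
contact_force: [-0.7, 0.0, 4.3]
gripper_width: 0.0173
gripper_force: 59.8
```

Emit:
carry_out(targets=[{"x": 0,"y": 0,"z": -15,"wx": 0,"wy": 0,"wz": 0},{"x": 0,"y": 0,"z": -40,"wx": 0,"wy": 0,"wz": 0},{"x": 0,"y": 0,"z": -75,"wx": 0,"wy": 0,"wz": 0},{"x": 0,"y": 0,"z": -110,"wx": 0,"wy": 0,"wz": 0},{"x": 0,"y": 0,"z": -140,"wx": 0,"wy": 0,"wz": 0},{"x": 0,"y": 0,"z": -155,"wx": 0,"wy": 0,"wz": 0},{"x": 0,"y": 0,"z": -160,"wx": 0,"wy": 0,"wz": 0},{"x": 0,"y": 0,"z": -160,"wx": 0,"wy": 0,"wz": 0}])

```text
clock: 5.45
tool_pos: [0.47, 0.307, 0.3416]
eef_rot: [[-0.07, 0.998, -0.001], [0.998, 0.07, -0.001], [-0.001, -0.001, -1.0]]
contact_force: [-1.1, 0.3, -3.7]
gripper_width: 0.0171
gripper_force: 58.8
```

Emit:
carry_out(targets=[{"x": -15,"y": -2,"z": 0,"wx": 0,"wy": 0,"wz": 0},{"x": -45,"y": -5,"z": 0,"wx": 0,"wy": 0,"wz": 0},{"x": -90,"y": -11,"z": 0,"wx": 0,"wy": 0,"wz": 0},{"x": -140,"y": -17,"z": 0,"wx": 0,"wy": 0,"wz": 0},{"x": -190,"y": -23,"z": 0,"wx": 0,"wy": 0,"wz": -3},{"x": -240,"y": -29,"z": 0,"wx": 0,"wy": 0,"wz": -6},{"x": -290,"y": -35,"z": 0,"wx": 0,"wy": 0,"wz": -9},{"x": -335,"y": -41,"z": 0,"wx": 0,"wy": 0,"wz": -12},{"x": -370,"y": -45,"z": 0,"wx": 0,"wy": 0,"wz": -15},{"x": -400,"y": -48,"z": 0,"wx": 0,"wy": 0,"wz": -17.5}])

```text
clock: 6.7
tool_pos: [0.4488, -0.0974, 0.3415]
eef_rot: [[-0.366, 0.93, -0.002], [0.93, 0.366, -0.0], [0.001, -0.002, -1.0]]
contact_force: [0.8, -0.1, -3.2]
gripper_width: 0.017
gripper_force: 58.8
```

Run:
```python
from cell import telemetry
import numpy as np
s=telemetry.state();R=np.array(s['eef_rot']);print(np.round(R,3),s['tool_pos'],s['clock'],s['gripper_width'])
print(R.T@(np.array([.4437,-.2161,.342])-s['tool_pos']))
```

```text
[[-0.366  0.93  -0.002]
 [ 0.93   0.366 -0.   ]
 [ 0.001 -0.002 -1.   ]] [ 0.44876902 -0.09737716  0.34147657] 6.7 0.017041547263773306
[-0.10860929 -0.04821682 -0.00049269]
```

Emit:
carry_out(targets=[{"x": -10,"y": -15,"z": 0,"wx": 0,"wy": 0,"wz": 0},{"x": -35,"y": -35,"z": 0,"wx": 0,"wy": 0,"wz": 0},{"x": -65,"y": -48,"z": 0,"wx": 0,"wy": 0,"wz": 0},{"x": -95,"y": -48,"z": 10,"wx": 0,"wy": 0,"wz": 0},{"x": -105,"y": -48,"z": 25,"wx": 0,"wy": 0,"wz": 0},{"x": -109,"y": -48,"z": 40,"wx": 0,"wy": 0,"wz": 0},{"x": -109,"y": -48,"z": 55,"wx": 0,"wy": 0,"wz": 0},{"x": -109,"y": -48,"z": 59,"wx": 0,"wy": 0,"wz": 0},{"x": -109,"y": -48,"z": 59,"wx": 0,"wy": 0,"wz": 0}])

```text
clock: 7.82
tool_pos: [0.4456, -0.2134, 0.2831]
eef_rot: [[-0.368, 0.93, -0.0], [0.93, 0.368, 0.0], [0.0, -0.0, -1.0]]
contact_force: [0.0, -0.9, -3.4]
gripper_width: 0.017
gripper_force: 58.8
```

Run:
```python
from cell import telemetry,imaging
import cv2,pickle;from h import *
s=telemetry.state();w=imaging.capture('wrist');d={n:imaging.capture(n) for n in('scene','side')};d['wrist']=w;pickle.dump((s,d),open('v2.pkl','wb'))
print(s['tool_pos'],s['clock'])
f=lambda im,x,y,w,h:cv2.resize(im[y:y+h,x:x+w,::-1],(400,300),interpolation=cv2.INTER_CUBIC)
S,D,W=(d[k]['image'] for k in('scene','side','wrist'))
b=np.vstack([np.hstack([f(W,0,0,640,480),f(W,220,200,200,150)]),np.hstack([f(S,100,210,240,180),f(D,270,90,240,180)])])
cv2.imwrite('pics/c2.png',b)
St=np.array([.570,-.2093,.250]);u=np.array([.93,.3665,0])
for k in d:
    Pm=P(d[k],s);print(k,[np.round(proj(Pm,p)) for p in(St,St-.0385*u+[0,0,.019],St+.045*u)])
```

```text
[ 0.44556382 -0.21338639  0.28313687] 7.825
scene [array([237., 315.]), array([210., 294.]), array([267., 327.])]
side [array([324., 158.]), array([344., 150.]), array([301., 158.])]
wrist [array([564., 381.]), array([502., 411.]), array([657., 381.])]
```

View pics/c2.png

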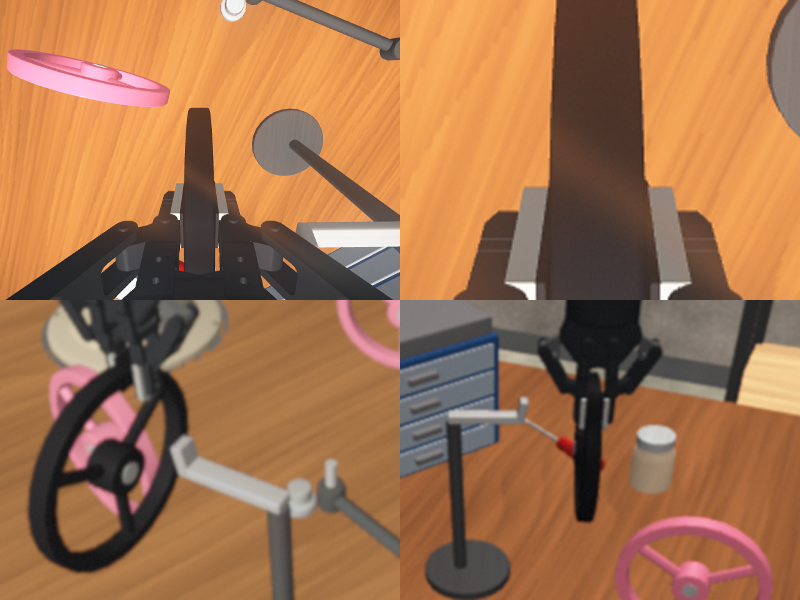

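The tiles show the wheel held upright and square, with its hub at scene (171,312) and edge-on in the side view around (384,178). The hook arm is parallel to the wrist image's x axis, and the pose is in front of the tip. Next I check the held wheel's centre and its direction against the hook.

Run:
```python
import pickle;from h import *
np.set_printoptions(precision=4,suppress=True)
s,d=pickle.load(open('v2.pkl','rb'));A,B,W=(P(d[k],s) for k in('scene','side','wrist'))
R=np.array(s['eef_rot']);C=np.array(s['tool_pos'])-.04*R[:,0]-[0,0,.0785]
print(C,proj(A,C),proj(B,C),tri(A,B,(170.8,312),(384,178)))
# outer rim silhouettes, black
for k,Pm,box in(('scene',A,(105,250,225,390)),('side',B,(365,130,405,230))):
    q=np.array([proj(Pm,C+.09*(np.cos(t)*R[:,0]+np.sin(t)*np.array([0,0,1])+w*R[:,1]*.1)) for t in np.radians(np.arange(0,360,3)) for w in(-1,1)])
    g=d[k]['image'].astype(int);m=(g.max(2)<70);ys,xs=np.where(m[box[1]:box[3],box[0]:box[2]])
    print(k,'pred',q.min(0),q.max(0),'meas',xs.min()+box[0],xs.max()+box[0],ys.max()+box[1])
g=d['wrist']['image'].astype(int)
for col in(540,570,600,630):
    y=np.where(g[330:430,col].min(1)>150)[0]+330;print(col,y.min(),y.max())
St=np.array([.570,-.2093,.250]);u=np.array([.93,.3665,0]);v=np.array([-.3665,.93,0])
for a in(0,.03):print([proj(W,St+a*u+b*v) for b in(-.009,.009)])
```

```text
[ 0.4603 -0.2506  0.2046] [169.5227 309.8029] [382.0404 179.7509] (array([ 0.4612, -0.2522,  0.2045]), array([2.4, 2.5]))
scene pred [115.6578 245.8546] [214.2054 374.2463] meas 118 211 372
side pred [374.387  133.8272] [391.324  224.3185] meas 365 404 222
540 365 395
570 364 420
600 364 405
630 364 394
[array([559.8182, 396.1442]), array([567.5526, 365.164 ])]
[array([621.2935, 396.2245]), array([630.9898, 365.2447])]
```

Emit:
carry_out(targets=[{"x": -2,"y": 8,"z": 0,"wx": 0,"wy": 0,"wz": 0},{"x": -2,"y": 22,"z": 0,"wx": 0,"wy": 0,"wz": 0},{"x": -2,"y": 37,"z": 0,"wx": 0,"wy": 0,"wz": 0},{"x": -2,"y": 52,"z": 0,"wx": 0,"wy": 0,"wz": 0},{"x": -2,"y": 67,"z": 0,"wx": 0,"wy": 0,"wz": 0},{"x": -2,"y": 82,"z": 0,"wx": 0,"wy": 0,"wz": 0},{"x": -2,"y": 97,"z": 0,"wx": 0,"wy": 0,"wz": 0},{"x": -2,"y": 110,"z": 0,"wx": 0,"wy": 0,"wz": 0},{"x": -2,"y": 117,"z": 0,"wx": 0,"wy": 0,"wz": 0},{"x": -2,"y": 117,"z": 0,"wx": 0,"wy": 0,"wz": 0}])

```text
clock: 9.22
tool_pos: [0.5555, -0.1728, 0.2831]
eef_rot: [[-0.367, 0.93, -0.0], [0.93, 0.367, 0.0], [0.0, -0.0, -1.0]]
contact_force: [-0.3, 0.2, -2.7]
gripper_width: 0.0174
gripper_force: 58.9
```

Run:
```python
from cell import telemetry,imaging
import cv2;from h import *
s=telemetry.state();print(s['tool_pos'],s['contact_force'])
f=lambda im,x,y,w,h:cv2.resize(im[y:y+h,x:x+w,::-1],(400,300),interpolation=cv2.INTER_CUBIC)
b=np.hstack([f(imaging.capture('scene')['image'],150,240,180,135),f(imaging.capture('side')['image'],250,90,180,135)])
cv2.imwrite('pics/c3.png',b)
```

```text
[ 0.55545418 -0.17276477  0.28313848] [-0.31661921  0.23549364 -2.70602463]
```

View pics/c3.png

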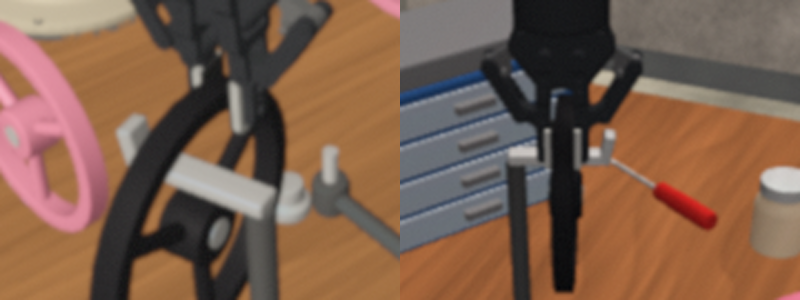

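The hook arm now passes through the open top: the scene tile shows it between rim and hub, from (130,140) to (265,205), and the wheel is about mid-arm. I lower it gently.

Emit:
carry_out(targets=[{"x": 0,"y": 0,"z": 6,"wx": 0,"wy": 0,"wz": 0},{"x": 0,"y": 0,"z": 14,"wx": 0,"wy": 0,"wz": 0},{"x": 0,"y": 0,"z": 21,"wx": 0,"wy": 0,"wz": 0},{"x": 0,"y": 0,"z": 25,"wx": 0,"wy": 0,"wz": 0},{"x": 0,"y": 0,"z": 28,"wx": 0,"wy": 0,"wz": 0},{"x": 0,"y": 0,"z": 28,"wx": 0,"wy": 0,"wz": 0}])

```text
clock: 10.07
tool_pos: [0.5552, -0.173, 0.2551]
eef_rot: [[-0.367, 0.93, -0.0], [0.93, 0.367, 0.0], [0.0, -0.0, -1.0]]
contact_force: [-0.5, -0.0, -4.0]
gripper_width: 0.017
gripper_force: 58.8
```

Emit:
carry_out(targets=[{"x": 0,"y": 0,"z": 1,"wx": 0,"wy": 0,"wz": 0},{"x": 0,"y": 0,"z": 2,"wx": 0,"wy": 0,"wz": 0},{"x": 0,"y": 0,"z": 2,"wx": 0,"wy": 0,"wz": 0},{"x": 0,"y": 0,"z": 2,"wx": 0,"wy": 0,"wz": 0}])

```text
clock: 10.58
tool_pos: [0.5552, -0.173, 0.2533]
eef_rot: [[-0.367, 0.93, 0.0], [0.93, 0.367, -0.0], [-0.0, 0.0, -1.0]]
contact_force: [-0.2, 0.4, -3.5]
gripper_width: 0.0168
gripper_force: 58.8
```

Emit:
carry_out(targets=[{"x": 0,"y": 0,"z": 1,"wx": 0,"wy": 0,"wz": 0},{"x": 0,"y": 0,"z": 1,"wx": 0,"wy": 0,"wz": 0},{"x": 0,"y": 0,"z": 1,"wx": 0,"wy": 0,"wz": 0}])

```text
clock: 10.95
tool_pos: [0.5552, -0.173, 0.2523]
eef_rot: [[-0.367, 0.93, -0.0], [0.93, 0.367, -0.0], [-0.0, -0.0, -1.0]]
contact_force: [0.0, -0.8, -3.1]
gripper_width: 0.017
gripper_force: 58.8
```

Emit:
carry_out(targets=[{"x": 0,"y": 0,"z": 1,"wx": 0,"wy": 0,"wz": 0},{"x": 0,"y": 0,"z": 1,"wx": 0,"wy": 0,"wz": 0},{"x": 0,"y": 0,"z": 1,"wx": 0,"wy": 0,"wz": 0}])

```text
clock: 11.32
tool_pos: [0.5553, -0.173, 0.2516]
eef_rot: [[-0.367, 0.93, 0.0], [0.93, 0.367, -0.0], [-0.0, 0.0, -1.0]]
contact_force: [-2.3, 0.6, 3.6]
gripper_width: 0.0172
gripper_force: 59.8
```

Emit:
carry_out(targets=[{"x": 0,"y": 0,"z": 1,"wx": 0,"wy": 0,"wz": 0},{"x": 0,"y": 0,"z": 1,"wx": 0,"wy": 0,"wz": 0},{"x": 0,"y": 0,"z": 1,"wx": 0,"wy": 0,"wz": 0}])

```text
clock: 11.7
tool_pos: [0.5554, -0.173, 0.2514]
eef_rot: [[-0.367, 0.93, 0.001], [0.93, 0.367, -0.001], [-0.001, 0.001, -1.0]]
contact_force: [-4.7, 0.9, 11.1]
gripper_width: 0.017
gripper_force: 61.1
```

The rim is seated: the force reversed to +11 N. I relax by 1 mm and open.

Emit:
carry_out(targets=[{"x": 0,"y": 0,"z": -1,"wx": 0,"wy": 0,"wz": 0},{"x": 0,"y": 0,"z": -1,"wx": 0,"wy": 0,"wz": 0}])

```text
clock: 11.95
tool_pos: [0.5553, -0.173, 0.2516]
eef_rot: [[-0.367, 0.93, 0.0], [0.93, 0.367, -0.0], [-0.0, 0.0, -1.0]]
contact_force: [-3.2, 0.4, 6.7]
gripper_width: 0.0171
gripper_force: 60.1
```

Emit:
carry_out(targets=[{"x": 0,"y": 0,"z": 0,"wx": 0,"wy": 0,"wz": 0},{"x": 0,"y": 0,"z": 0,"wx": 0,"wy": 0,"wz": 0},{"x": 0,"y": 0,"z": 0,"wx": 0,"wy": 0,"wz": 0},{"x": 0,"y": 0,"z": 0,"wx": 0,"wy": 0,"wz": 0},{"x": 0,"y": 0,"z": 0,"wx": 0,"wy": 0,"wz": 0},{"x": 0,"y": 0,"z": 0,"wx": 0,"wy": 0,"wz": 0}], jaw=75)

```text
clock: 12.7
tool_pos: [0.5552, -0.173, 0.2512]
eef_rot: [[-0.367, 0.93, -0.0], [0.93, 0.367, 0.0], [0.0, -0.0, -1.0]]
contact_force: [-0.4, 0.1, 0.4]
gripper_width: 0.0642
gripper_force: 0.0
```

Run:
```python
from cell import telemetry,imaging
import cv2;from h import *
s=telemetry.state();print(s['tool_pos'],s['contact_force'],s['gripper_width'])
f=lambda im,x,y,w,h:cv2.resize(im[y:y+h,x:x+w,::-1],(400,300),interpolation=cv2.INTER_CUBIC)
W=imaging.capture('wrist')['image']
b=np.hstack([f(W,0,0,640,480),f(imaging.capture('side')['image'],250,90,180,135)])
cv2.imwrite('pics/c4.png',b)
```

```text
[ 0.55518349 -0.17299809  0.25123327] [-0.43927323  0.14173939  0.39728345] 0.06415882952632711
```

View pics/c4.png

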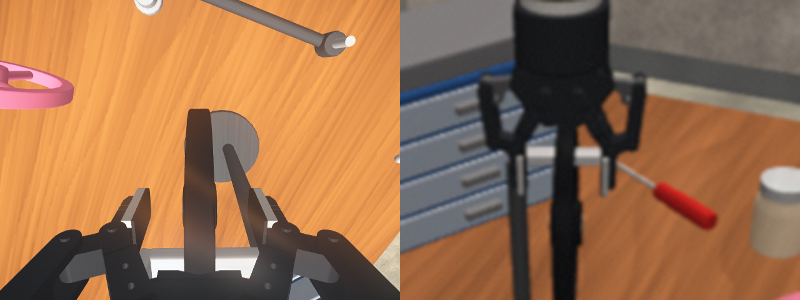

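The wrist tile shows the wheel hanging free and centred between the open fingers, on the arm. I retreat straight up.

Emit:
carry_out(targets=[{"x": 0,"y": 0,"z": -10,"wx": 0,"wy": 0,"wz": 0},{"x": 0,"y": 0,"z": -25,"wx": 0,"wy": 0,"wz": 0},{"x": 0,"y": 0,"z": -50,"wx": 0,"wy": 0,"wz": 0},{"x": 0,"y": 0,"z": -80,"wx": 0,"wy": 0,"wz": 0},{"x": 0,"y": 0,"z": -110,"wx": 0,"wy": 0,"wz": 0},{"x": 0,"y": 0,"z": -140,"wx": 0,"wy": 0,"wz": 0},{"x": 0,"y": 0,"z": -150,"wx": 0,"wy": 0,"wz": 0},{"x": 0,"y": 0,"z": -150,"wx": 0,"wy": 0,"wz": 0},{"x": 0,"y": 0,"z": -150,"wx": 0,"wy": 0,"wz": 0},{"x": 0,"y": 0,"z": -150,"wx": 0,"wy": 0,"wz": 0}])

```text
clock: 14.05
tool_pos: [0.5548, -0.173, 0.4002]
eef_rot: [[-0.367, 0.93, -0.002], [0.93, 0.367, 0.001], [0.001, -0.001, -1.0]]
contact_force: [-0.7, 0.9, 0.8]
gripper_width: 0.064
gripper_force: 0.0
```

Emit:
carry_out(targets=[{"x": 0,"y": 0,"z": 0,"wx": 0,"wy": 0,"wz": 0},{"x": 0,"y": 0,"z": 0,"wx": 0,"wy": 0,"wz": 0},{"x": 0,"y": 0,"z": 0,"wx": 0,"wy": 0,"wz": 0},{"x": 0,"y": 0,"z": 0,"wx": 0,"wy": 0,"wz": 0},{"x": 0,"y": 0,"z": 0,"wx": 0,"wy": 0,"wz": 0},{"x": 0,"y": 0,"z": 0,"wx": 0,"wy": 0,"wz": 0},{"x": 0,"y": 0,"z": 0,"wx": 0,"wy": 0,"wz": 0},{"x": 0,"y": 0,"z": 0,"wx": 0,"wy": 0,"wz": 0},{"x": 0,"y": 0,"z": 0,"wx": 0,"wy": 0,"wz": 0},{"x": 0,"y": 0,"z": 0,"wx": 0,"wy": 0,"wz": 0}])

```text
clock: 15.3
tool_pos: [0.5552, -0.173, 0.4012]
eef_rot: [[-0.367, 0.93, -0.0], [0.93, 0.367, -0.0], [-0.0, -0.0, -1.0]]
contact_force: [-0.7, -0.3, 0.0]
gripper_width: 0.0639
gripper_force: 0.0
```

Run:
```python
from cell import imaging
import cv2,numpy as np
f=lambda im:cv2.resize(im[:,:,::-1],(400,300),interpolation=cv2.INTER_AREA)
a=[imaging.capture(n)['image'] for n in('scene','side')]
cv2.imwrite('pics/c5.png',np.hstack([f(i) for i in a]))
```

```text
(no output)
```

View pics/c5.png

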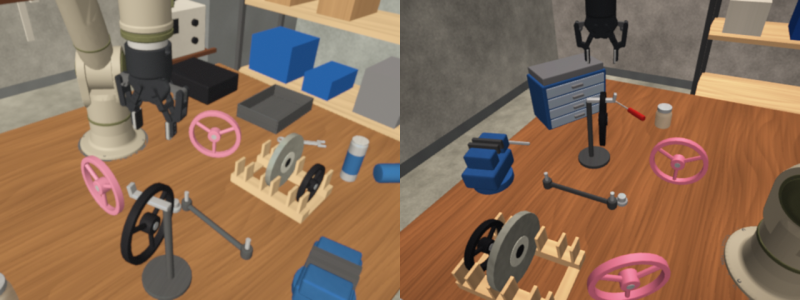

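The wheel hangs at mid-arm on the hook (scene tile (150,225)). The stone and small wheel still stand in the rack, and the gripper is clear. I hand in.

```bash
python3 -c "from cell import arm;print(arm.sign_off())"
```

```text
the job is handed in; nothing more can be done
None
```

The large black handwheel hangs by the inside of its rim at mid-arm on the J-hook, the small wheel and the stone still stand in the rack, and I handed the job in at about 15 s with the gripper clear; the judge's verdict was not returned.

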